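# Find the rattling case and hold it out over the tray

## Robot

A 6-joint arm with a two-finger parallel gripper is mounted at the origin on the work surface. World frame = base frame: x ahead of the robot, y to its left, z up, the work surface at z = 0. Lengths are in m, angles in rad, forces in N, time in s.
With the tool pointing down it reaches from about 0.25 to 0.775 m from the base axis. Payload 8.9 kg.
Tool frame: the origin (TCP) lies midway between the tips of the shut fingers; the grasp point (between the pads) lies 19 mm behind it (r.hold_point_z is the distance from the TCP to the grasp point, in m); z points along the fingers, x is the direction in which the jaws open and shut, and the axes are right-handed (so a half turn about z gives the same grasp; the last joint's range is limited). The gripper opens to 85 mm and grips with 20 to 120 N. Pads are 22 mm wide; open, the fingers measure 114 mm over their backs; the gripper's body (76 mm by 85 mm) begins 54 mm behind the grasp point. The pads swing forward as they close: fully open they stand 13 mm farther back than shut.
Start: joints at [1.117, 0.291, -0.153, 1.127, 0, 1.431], TCP at [0.163, 0.499, 0.231] pointing down, gripper open.
Joint ranges: [-2.52, 2.52], [-0.91, 1.74], [-1.3, 1.37], [-1.96, 2.02], [-1.52, 1.47], [-3.14, 3.14]. Speed limits (rad/s): [2.22, 2.22, 2.79, 3.14, 3.14, 3.14].

## Interface

Orientations are given as a rotation vector (axis times angle).
In Python, from workcell import r, optics gives the robot as it stands.
- The arm moves only by the tool drive_tool, never from a script. Its argument "steps" is a list that holds one entry, the list of rows, each a list of 7 numbers: the shift along the tool's x, y, z in m, then the turn, a rotation vector about the tool's x, y, z in degrees, then the opening in per cent of the stroke, from 0 (shut) to 100 (fully open). In form: [[[x, y, z, ax, ay, az, grip], ...]]. A call has 1 to 10 rows; each row is the pose to reach, as a shift and turn from the pose commanded when the call began, along the tool's axes at that moment; what a row does not reach only later rows make up. A row lasts 1/8 s, in which the tool goes at most 62.5 mm and 10.7 degrees, less where a joint would pass 70% of its speed; a pose out of reach is approached as far as the arm can. A call with a gripper value outside its range is refused whole. The fingers move at their own pace and stop on an object; "force" is the grip in N (left out, the last holds). Time passes only in rows, so rows that repeat a pose let the fingers close. It gives the time, the measured TCP pose, the force and the opening at its end, in the units of the state.
- r.get_obs(): the state, without advancing time (a new reading comes with each control period).
- optics.grab_frame(name): name is "scene" or "top"; returns (picture, depth): 400x640x3 uint8, red, green, blue; 400x640 float32, m along the optical axis (not along the pixel's ray), 0 where there is no reading.
- optics.camera_params(name): a dict with "fx", "fy", "cx", "cy" (pixels), "rvec" (rotation vector, rad) and "tvec" (3), from world to camera coordinates, as OpenCV has them. Camera axes: x right, y down, z forward; pixel columns grow to the right and rows downward; lengths in m; the calibration is good to about 2 mm. A picture is of the moment at which its call begins. camera_params takes no time and is no camera call.
- r.hand_in(): hands the job in, once; it reports no verdict.
The state is a dict: "clock": time; "q": joint angles; "qvel": joint speeds; "tau": joint torques, N m; "tcp_pos": TCP position; "tcp_rot": TCP orientation; "contact_force": force on the tool from outside, world axes, zero at the start; "moment": the same for the moment, N m; "width": finger opening in m.
Only numpy, scipy, OpenCV 4.12 (cv2) and the standard library are available. Lean on these libraries where they do the work, as an engineer would, in place of code of your own. Each camera call takes 0.05 s, during which the arm holds its last target. There are 200 camera calls.

## Task

One of the three closed aluminium cases on the lab bench still has a steel grinding ball loose inside: pick them up and shake them one at a time until you have felt one rattle. Hold that one out level above the middle of the empty steel tray, clear of it by about 15 cm, so that a colleague can open it there, and finish while still holding it still in the gripper. Leave the silent cases lying flat on the bench where they were, drop nothing, and do not disturb the other things on the bench.

Things in the scene. Friction and masses are not known exactly. Their poses are not given: they have to be found in the camera images.
- case_1: one of three identical latched aluminium cases (case_1 to 3) that lie flat and cannot come open: 120 (own x, 126 over the end clips) x 52 (own y) x 44 mm (own z, up), origin at the centre of its underside. Long sides plain and flat: grip across the 52 mm. 170 to 250 g empty, each different, so weight does not tell them apart. Any one of them holds the ball, the others are empty
- case_2: same as case_1. The ball, in any one of the three cases: steel, 28 mm, 90 g, loose in the inside of 112 x 44 x 36 mm (walls 4 mm), so it can roll 42 mm either way along the case's own x and 8 mm along own y. It knocks against the end walls when the case is shaken or rocked lengthwise, and shifts the balance to the end where it lies
- case_3: same as case_1 and case_2 (closed aluminium case 120 x 52 x 44 mm, origin at the centre of its underside, own x lengthwise, own z up); the three lie in any order, told apart only by where they lie and by whether they rattle
- tray: low open stainless tray, fixed to the bench, 170 (own x) x 240 (own y) x 28 mm high, walls 3 mm with a rolled rim up to 31 mm, empty, beyond the cases; origin at the centre of its underside, axes parallel to the world but for a small yaw
- tube_rack: bystander: white microtube rack 150 (own x) x 46 x 36 mm, 47 mm over the tubes, lying between two cases; origin at the centre of its underside
- pipette: bystander: grey micropipette lying along own x, 240 mm long, 24 mm wide, 29 mm high, between two cases; origin on the bench under its middle
- reagent: bystander: amber bottle with white cap, 60 mm across, 125 mm high; origin at the centre of its underside
- beaker: bystander: glass beaker, 72 mm across, 85 mm high; origin at the centre of its underside
- tip_box: bystander: grey pipette tip box with clear lid, 122 x 86 x 71 mm; origin at the centre of its underside
- timer: bystander: flat white timer 62 x 62 x 18 mm; origin at the centre of its underside

How it is judged:
By the outcome, as a careful person would: the job done as asked, in the order asked, and still so for the second after the job is handed in, while the arm keeps its last pose, push and grip.
It also fails if it takes over 72 s, if anything falls off the work surface, if the arm or the gripper's body presses on something with over 40 N, if the wrist force passes 120 N, or if a joint passes its speed limit or range.

## Working session

There is one attempt and no reset: what is moved stays moved. The work goes in short steps, Python scripts to look and compute and a tool call to move; the robot and the scene stay as the last step left them, time stands still between calls to the robot, and variables do not carry over. Pictures are saved under pics/ and viewed, about 8 in all and at most 12, crops included, and the job is handed in when it is done.

Besides the shell and the picture viewer there is one more tool, called after "Emit:" by a JSON object that holds its "name" and its "arguments". drive_tool: Moves the arm, as the interface text tells. Its arguments: {"type":"object","properties":{"steps":{"type":"array"},"force":{"type":"number"}},"required":["steps"]}

```bash
mkdir -p pics; cat > h.py <<'E'
import numpy as np, cv2
from workcell import r, optics
from scipy.spatial.transform import Rotation as R
def grab(n,f):
    p,d=optics.grab_frame(n); cv2.imwrite(f'pics/{f}.png',p[:,:,::-1]); np.save(f'pics/{f}.npy',d); return p,d
def world(n,d):
    c=optics.camera_params(n); v,u=np.indices(d.shape)
    P=np.stack([(u-c['cx'])/c['fx']*d,(v-c['cy'])/c['fy']*d,d],-1)
    M=R.from_rotvec(np.ravel(c['rvec'])).as_matrix()
    return (P-np.ravel(c['tvec']))@M
E
python3 - <<'E'
from h import *
for n in('scene','top'):
    p,d=grab(n,n+'0'); W=world(n,d); print(n,optics.camera_params(n)); print(W[200,320],W[350,320],W[50,100])
print(r.get_obs(), r.hold_point_z)
E
```

```text
scene {'fx': 411.1677457520008, 'fy': 411.1677457520008, 'cx': 318.55270350942664, 'cy': 189.73812647453113, 'rvec': array([ 1.81356109,  1.66781615, -0.73361502]), 'tvec': array([-0.02061906, -0.38683609,  1.71321262])}
[ 0.6083885  -0.02053712  0.00237395] [ 0.73253293 -0.04362211 -0.75272379] [-0.49298813 -1.01128127  0.0314414 ]
top {'fx': 405.63769855268885, 'fy': 405.63769855268885, 'cx': 322.0848382090584, 'cy': 201.76833979893354, 'rvec': array([ 2.13291192, -2.16438956,  0.14695429]), 'tvec': array([0.00562628, 0.57039412, 1.39732762])}
[0.5777549  0.00460561 0.03331064] [0.12487946 0.00857014 0.31305019] [ 1.59131099  1.27743806 -0.74950205]
{'clock': 0.1, 'q': array([ 1.11668638e+00,  2.91234383e-01, -1.54005131e-01,  1.12672843e+00,
       -1.60220448e-05,  1.43151177e+00]), 'qvel': array([-2.25111905e-03, -1.22865205e-05,  1.42369335e-03,  1.81770560e-04,
        9.30551833e-04,  4.78679440e-04]), 'tau': array([ 2.19901980e-03, -5.37976635e+01,  3.31919754e+01,  9.30465641e-03,
       -2.02760066e-04,  1.76662985e-05]), 'tcp_pos': array([0.16239068, 0.49885143, 0.23080138]), 'tcp_rot': array([ 2.54175984e+00,  1.84540351e+00, -1.61283257e-03]), 'contact_force': array([-0.73831028,  0.85733548,  0.17366459]), 'moment': array([-0.04599962, -0.00353259, -0.06054802]), 'width': 0.08573091540417623} 0.0187
```

View pics/top0.png

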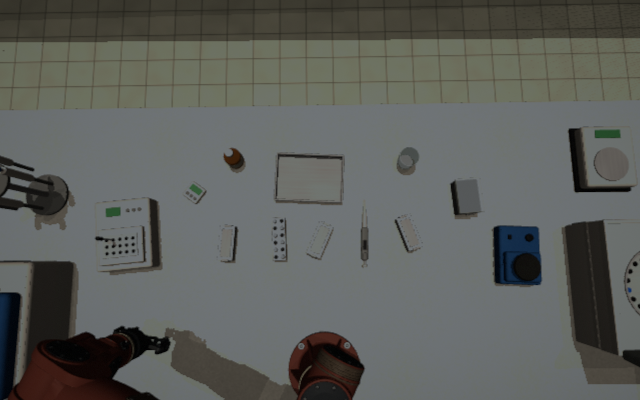

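View pics/scene0.png

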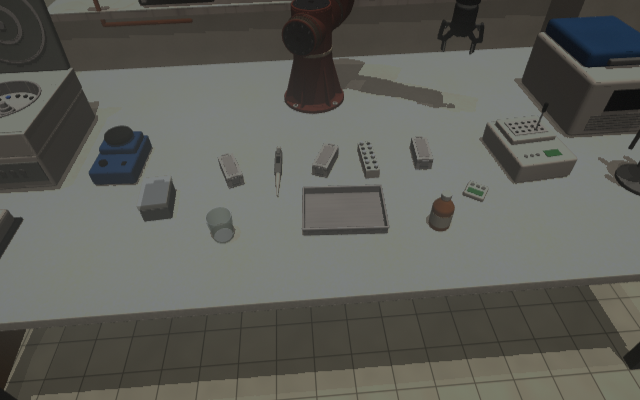

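The top view shows the cases near (228,243), (320,239) and (408,232), with the rack at (279,239), the pipette at (365,235) and the tray at (310,178). Next I'll measure their poses from depth.

```bash
python3 - <<'E'
from h import *
d=np.load('pics/top0.npy'); W=world('top',d)
print('bench z',np.median(W[270:300,200:260,2]),W[285,230],W[285,400])
for n,(u,v,s,z0,z1) in dict(A=(228,243,24,.02,.06),rack=(279,239,27,.02,.06),B=(320,239,22,.02,.06),pip=(365,235,34,.008,.05),C=(408,232,22,.02,.06),tray=(310,178,42,.012,.05)).items():
    sl=(slice(v-s,v+s),slice(max(0,u-s if n!='pip' else u-15),u+s if n!='pip' else u+15))
    w=W[sl].reshape(-1,3); w=w[(w[:,2]>z0)&(w[:,2]<z1)]
    # largest blob
    m=((W[...,2]>z0)&(W[...,2]<z1)).astype(np.uint8); M=np.zeros_like(m); M[sl]=m[sl]
    k,l,st,_=cv2.connectedComponentsWithStats(M); i=1+st[1:,4].argmax(); w=W[l==i]
    (cx,cy),(a,b),t=cv2.minAreaRect((w[:,:2]*1000).astype(np.float32))
    if a<b: a,b,t=b,a,t+90
    print(n,'ctr',round(cx),round(cy),'size',round(a),round(b),'long axis deg',round((t+90)%180-90,1),'ztop',np.percentile(w[:,2],[50,95]).round(3),'n',len(w))
# enlarged crops
p=cv2.imread('pics/top0.png'); cv2.imwrite('pics/crop.png',cv2.resize(p[140:270,205:435],None,fx=3.4,fy=3.4,interpolation=cv2.INTER_CUBIC))
d=np.load('pics/scene0.npy'); S=world('scene',d)
for n,(u,v,s) in dict(A=(421,151,20),B=(325,158,20),C=(231,168,20)).items():
    z=S[...,2]; m=((z>.02)&(z<.06)).astype(np.uint8);M=np.zeros_like(m);M[v-s:v+s,u-s:u+s]=m[v-s:v+s,u-s:u+s]
    k,l,st,_=cv2.connectedComponentsWithStats(M); i=1+st[1:,4].argmax(); w=S[l==i]
    (cx,cy),(a,b),t=cv2.minAreaRect((w[:,:2]*1000).astype(np.float32))
    if a<b: a,b,t=b,a,t+90
    print('scene',n,round(cx),round(cy),round(a),round(b),round((t+90)%180-90,1),len(w))
E
```

```text
bench z 0.0005325939132842441 [ 0.28293282  0.32857368 -0.00371528] [ 0.27452609 -0.27415487 -0.00082536]
A ctr 433 333 size 124 54 long axis deg -3.6 ztop [0.044 0.049] n 579
rack ctr 444 151 size 150 47 long axis deg 2.2 ztop [0.037 0.048] n 574
B ctr 438 7 size 125 52 long axis deg -23.9 ztop [0.045 0.05 ] n 527
pip ctr 459 -153 size 231 23 long axis deg -1.2 ztop [0.021 0.029] n 328
C ctr 460 -307 size 127 54 long axis deg 19.4 ztop [0.045 0.05 ] n 569
tray ctr 663 42 size 246 177 long axis deg 86.8 ztop [0.03  0.036] n 475
scene A 436 335 132 53 -3.8 505
scene B 441 10 130 54 -23.7 511
scene C 462 -304 134 53 19.5 505
```

View pics/crop.png

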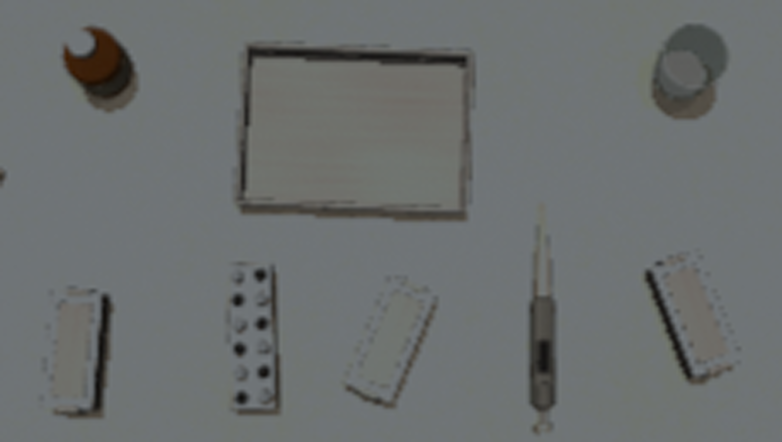

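```bash
cat >> h.py <<'E'
T=dict(A=(.4345,.334,86.3),B=(.4395,.0085,66.2),C=(.461,-.3055,109.45),tray=(.663,.042,86.8))
def go(n,z,o=None):
    o=o or r.get_obs(); x,y,a=T[n]; M=R.from_rotvec(o['tcp_rot'])
    c=np.radians(a); G=R.from_matrix(np.array([[np.cos(c),np.sin(c),0],[np.sin(c),-np.cos(c),0],[0,0,-1]]).T)
    print(n,'shift mm',(M.inv().apply(np.array([x,y,z])-o['tcp_pos'])*1000).round(1),'turn',np.degrees((M.inv()*G).as_rotvec()).round(2))
def st():
    o=r.get_obs(); M=R.from_rotvec(o['tcp_rot'])
    print('t',round(o['clock'],2),'pos',o['tcp_pos'].round(4),'x-ang',round(np.degrees(np.arctan2(*M.as_matrix()[1::-1,0])),2),'tilt',np.degrees(np.arccos(-M.as_matrix()[2,2])).round(2),
     'F',o['contact_force'].round(2),'M',o['moment'].round(3),'Mtool',M.inv().apply(o['moment']).round(3),'w',round(o['width'],4)); return o
E
python3 -c "
from h import *
go('A',.1,st())"
```

```text
t 0.1 pos [0.1624 0.4989 0.2308] x-ang 71.96 tilt 0.07 F [-0.74  0.86  0.17] M [-0.046 -0.004 -0.061] Mtool [-0.018 -0.043  0.061] w 0.0857
A shift mm [-72.3 309.8 130.8] turn [ -0.02   0.07 -14.34]
```

Emit:
{"name": "drive_tool", "arguments": {"steps": [[[-0.072,0.31,0.08,0,0,-14.3,100],[-0.072,0.31,0.08,0,0,-14.3,100],[-0.072,0.31,0.08,0,0,-14.3,100],[-0.072,0.31,0.08,0,0,-14.3,100],[-0.072,0.31,0.08,0,0,-14.3,100],[-0.072,0.31,0.08,0,0,-14.3,100],[-0.072,0.31,0.131,0,0,-14.3,100],[-0.072,0.31,0.131,0,0,-14.3,100],[-0.072,0.31,0.131,0,0,-14.3,100]]], "force": 60}}

```text
clock: 1.23
tcp_pos: [0.4348, 0.3354, 0.1015]
tcp_rot: [-2.292, -2.149, -0.001]
contact_force: [0.4, 0.9, -0.1]
width: 0.0854
```

```bash
python3 -c "
from h import *
go('A',.006,st())
p,d=grab('top','a1'); q,_=grab('scene','a1s')
a=cv2.resize(p[170:300,190:330],None,fx=3,fy=3); b=cv2.resize(q[70:200,350:490],None,fx=3,fy=3)
cv2.imwrite('pics/a1c.png',cv2.convertScaleAbs(np.hstack([a[:,:390],b[:,:400]])[:,:,::-1],alpha=1.6))"
```

```text
t 1.23 pos [0.4348 0.3354 0.1015] x-ang 86.32 tilt 0.02 F [ 0.4   0.87 -0.11] M [ 0.045 -0.014 -0.001] Mtool [-0.011  0.045  0.001] w 0.0854
A shift mm [-1.5 -0.3 95.5] turn [ 0.02 -0.02  0.02]
```

View pics/a1c.png

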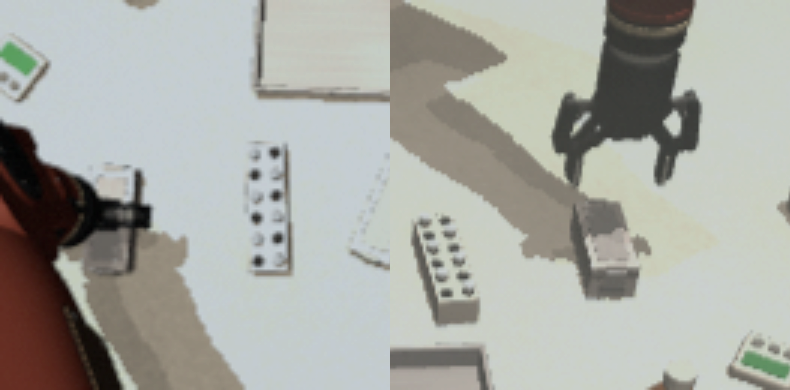

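The fingers straddle case A: it is at (110,220) in the left crop, and the jaws are centred over it in the right crop. I'll descend, close and lift.

Emit:
{"name": "drive_tool", "arguments": {"steps": [[[-0.001,0,0.05,0,0,0,100],[-0.001,0,0.08,0,0,0,100],[-0.001,0,0.095,0,0,0,100],[-0.001,0,0.095,0,0,0,100],[-0.001,0,0.095,0,0,0,0],[-0.001,0,0.095,0,0,0,0],[-0.001,0,0.095,0,0,0,0],[-0.001,0,0.095,0,0,0,0],[-0.001,0,0.095,0,0,0,0]]], "force": 60}}

```text
clock: 2.45
tcp_pos: [0.436, 0.3345, 0.0068]
tcp_rot: [2.292, 2.148, 0.004]
contact_force: [-0.8, -0.2, 6.9]
width: 0.0515
```

```bash
python3 -c "
from h import *
st()"
```

```text
t 2.45 pos [0.436  0.3345 0.0068] x-ang 86.26 tilt 0.15 F [-0.83 -0.21  6.93] M [0.038 0.162 0.   ] Mtool [0.165 0.028 0.   ] w 0.0515
```

Width is 51.5 mm, so case A is gripped. Lifting it.

Emit:
{"name": "drive_tool", "arguments": {"steps": [[[0,0,-0.02,0,0,0,0],[0,0,-0.08,0,0,0,0],[0,0,-0.14,0,0,0,0],[0,0,-0.17,0,0,0,0],[0,0,-0.17,0,0,0,0],[0,0,-0.17,10,0,0,0],[0,0,-0.17,20,0,0,0],[0,0,-0.17,20,0,0,0],[0,0,-0.17,20,0,0,0],[0,0,-0.17,20,0,0,0]]]}}

```text
clock: 3.7
tcp_pos: [0.4343, 0.334, 0.1763]
tcp_rot: [-2.092, -1.962, 0.343]
contact_force: [-0.3, -0.8, -2.1]
width: 0.0512
```

```bash
cat >> h.py <<'E'
def avg(n=8):
    F=[];m=[]
    for i in range(n):
        optics.grab_frame('top'); o=r.get_obs(); M=R.from_rotvec(o['tcp_rot']); F.append(o['contact_force']); m.append(M.inv().apply(o['moment']))
    print('avgF',np.mean(F,0).round(3),'sd',np.std(F,0).round(2),'Mtool',np.mean(m,0).round(4),'sd',np.std(m,0).round(3))
E
python3 -c "
from h import *
st();avg()"
```

```text
t 3.7 pos [0.4343 0.334  0.1763] x-ang 86.32 tilt 19.84 F [-0.3  -0.83 -2.1 ] M [-0.022 -0.441  0.022] Mtool [-0.441 -0.001 -0.023] w 0.0512
avgF [-0.075 -0.162 -1.78 ] sd [0.3  0.61 0.45] Mtool [-0.4883  0.0036  0.0032] sd [0.021 0.03  0.031]
```

Emit:
{"name": "drive_tool", "arguments": {"steps": [[[0,0,0,-10,0,0,0],[0,0,0,-20,0,0,0],[0,0,0,-30,0,0,0],[0,0,0,-40,0,0,0],[0,0,0,-40,0,0,0],[0,0,0,-40,0,0,0],[0,0,0,-40,0,0,0],[0,0,0,-40,0,0,0]]]}}

```text
clock: 5.1
tcp_pos: [0.4362, 0.3339, 0.1755]
tcp_rot: [2.094, 1.959, 0.345]
contact_force: [-0.1, 0.1, -1.4]
width: 0.0512
```

```bash
python3 -c "
from h import *
st();avg()"
```

```text
t 5.1 pos [0.4362 0.3339 0.1755] x-ang 86.2 tilt 19.98 F [-0.12  0.12 -1.37] M [0.02  0.443 0.001] Mtool [ 0.443 -0.009 -0.005] w 0.0512
avgF [-0.098 -0.028 -2.228] sd [0.51 0.57 0.25] Mtool [ 0.4879 -0.0031 -0.0025] sd [0.034 0.036 0.022]
```

Emit:
{"name": "drive_tool", "arguments": {"steps": [[[0,0,0,10,0,0,0],[0,0,0,20,0,0,0],[0,0,0,20,0,0,0],[0,0,0,20,0,0,0]]]}}

```text
clock: 6.0
tcp_pos: [0.4348, 0.3336, 0.1748]
tcp_rot: [2.292, 2.147, 0.001]
contact_force: [-1.1, 0.9, -2.6]
width: 0.0513
```

```bash
python3 -c "
from h import *
st();avg(10)"
```

```text
t 6.0 pos [0.4348 0.3336 0.1748] x-ang 86.26 tilt 0.1 F [-1.09  0.91 -2.65] M [-0.003  0.022 -0.007] Mtool [ 0.022 -0.005  0.007] w 0.0513
avgF [ 0.048  0.139 -2.147] sd [0.58 0.55 0.32] Mtool [0.0065 0.0013 0.0033] sd [0.036 0.032 0.026]
```

Emit:
{"name": "drive_tool", "arguments": {"steps": [[[0,0,0,10,0,0,0],[0,0,0,20,0,0,0],[0,0,0,20,0,0,0],[0,0,0,20,0,0,0],[0,0,0,20,0,0,0],[0,0,0,20,0,0,0],[0,0,0,10,0,0,0],[0,0,0,0,0,0,0],[0,0,0,0,0,0,0],[0,0,0,0,0,0,0]]]}}

```text
clock: 7.75
tcp_pos: [0.4351, 0.3343, 0.1766]
tcp_rot: [-2.292, -2.148, -0.002]
contact_force: [0.2, 0.1, -2.5]
width: 0.0512
```

```bash
python3 -c "
from h import *
st();avg(10)"
```

```text
t 7.75 pos [0.4351 0.3343 0.1766] x-ang 86.31 tilt 0.09 F [ 0.21  0.11 -2.5 ] M [ 0.033 -0.039  0.016] Mtool [-0.037  0.036 -0.017] w 0.0512
avgF [ 0.022 -0.392 -1.927] sd [0.52 0.4  0.57] Mtool [-0.0102 -0.0007  0.012 ] sd [0.021 0.016 0.022]
```

Both signs agree that case A is empty: it weighs about 2.0 N, and its levelled balance shifts only 0.017 Nm where the ball would give about 0.074. I'll put it back.

Emit:
{"name": "drive_tool", "arguments": {"steps": [[[0,0,0.06,0,0,0,0],[0,0,0.12,0,0,0,0],[0,0,0.155,0,0,0,0],[0,0,0.165,0,0,0,0],[0,0,0.1695,0,0,0,0],[0,0,0.1695,0,0,0,0],[0,0,0.1695,0,0,0,75],[0,0,0.1695,0,0,0,100],[0,0,0.1695,0,0,0,100],[0,0,0.1695,0,0,0,100]]]}}

```text
clock: 9.5
tcp_pos: [0.435, 0.3338, 0.0059]
tcp_rot: [2.293, 2.148, 0.0]
contact_force: [-0.9, -0.1, 0.1]
width: 0.0857
```

Emit:
{"name": "drive_tool", "arguments": {"steps": [[[0,0,-0.03,0,0,0,100],[0,0,-0.08,0,0,0,100],[0,0,-0.14,0,0,0,100],[0,0,-0.16,0,0,0,100],[0,0,-0.16,0,0,0,100]]]}}

```text
clock: 10.12
tcp_pos: [0.4359, 0.3343, 0.1674]
tcp_rot: [2.292, 2.147, 0.005]
contact_force: [0.2, -0.3, -0.5]
width: 0.0853
```

```bash
python3 -c "
from h import *
o=st();go('B',.1,o);go('B',.006,o)"
```

```text
t 10.12 pos [0.4359 0.3343 0.1674] x-ang 86.27 tilt 0.19 F [ 0.24 -0.31 -0.54] M [ 0.038 -0.068  0.089] Mtool [-0.065  0.043 -0.089] w 0.0853
B shift mm [-325.1   24.6   66.8] turn [ 0.14 -0.13 20.07]
B shift mm [-325.2   24.3  160.8] turn [ 0.14 -0.13 20.07]
```

Emit:
{"name": "drive_tool", "arguments": {"steps": [[[-0.325,0.0245,0,0,0,20,100],[-0.325,0.0245,0,0,0,20,100],[-0.325,0.0245,0,0,0,20,100],[-0.325,0.0245,0,0,0,20,100],[-0.325,0.0245,0,0,0,20,100],[-0.325,0.0245,0,0,0,20,100],[-0.325,0.0245,0.03,0,0,20,100],[-0.325,0.0245,0.067,0,0,20,100],[-0.325,0.0245,0.067,0,0,20,100],[-0.325,0.0245,0.067,0,0,20,100]]]}}

```text
clock: 11.38
tcp_pos: [0.4383, 0.0083, 0.0992]
tcp_rot: [-2.63, -1.718, 0.0]
contact_force: [0.9, -0.3, -0.3]
width: 0.0856
```

```bash
python3 -c "
from h import *
go('B',.006,st())
p,d=grab('top','b1'); q,_=grab('scene','b1s')
a=cv2.resize(p[170:300,200:330],None,fx=3,fy=3); b=cv2.resize(q[80:210,270:400],None,fx=3,fy=3)
cv2.imwrite('pics/b1c.png',cv2.convertScaleAbs(np.hstack([a,b])[:,:,::-1],alpha=1.6))"
```

```text
t 11.38 pos [0.4383 0.0083 0.0992] x-ang 66.31 tilt 0.02 F [ 0.94 -0.34 -0.34] M [-0.038  0.047 -0.012] Mtool [ 0.028 -0.053  0.012] w 0.0856
B shift mm [ 0.6  1.1 93.2] turn [-0.02 -0.    0.11]
```

View pics/b1c.png

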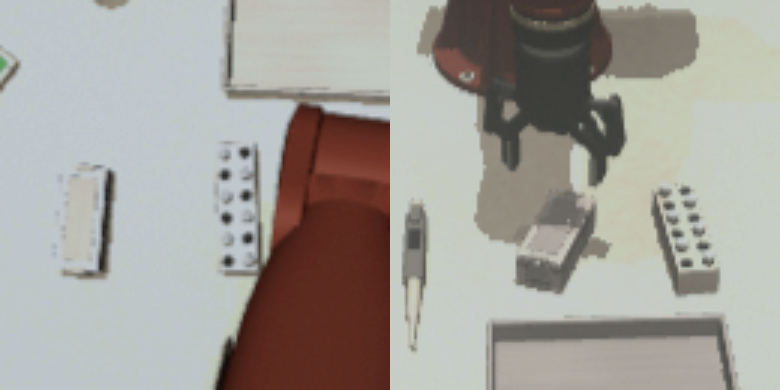

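Case A lies flat back in its place at (87,220) on the left. The jaws are over case B at (555,235) on the right, aligned. I'll grasp it, lift it and rock it.

Emit:
{"name": "drive_tool", "arguments": {"steps": [[[0,0.001,0.05,0,0,0,100],[0,0.001,0.08,0,0,0,100],[0,0.001,0.093,0,0,0,100],[0,0.001,0.093,0,0,0,100],[0,0.001,0.093,0,0,0,0],[0,0.001,0.093,0,0,0,0],[0,0.001,0.093,0,0,0,0],[0,0.001,0.093,0,0,0,0],[0,0.001,0.093,0,0,0,0]]], "force": 60}}

```text
clock: 12.6
tcp_pos: [0.4402, 0.0075, 0.007]
tcp_rot: [2.63, 1.717, 0.003]
contact_force: [-1.0, 1.1, 9.4]
width: 0.0514
```

Emit:
{"name": "drive_tool", "arguments": {"steps": [[[0,0,-0.02,0,0,0,0],[0,0,-0.08,0,0,0,0],[0,0,-0.14,0,0,0,0],[0,0,-0.17,0,0,0,0],[0,0,-0.17,10,0,0,0],[0,0,-0.17,20,0,0,0],[0,0,-0.17,20,0,0,0],[0,0,-0.17,20,0,0,0],[0,0,-0.17,20,0,0,0],[0,0,-0.17,20,0,0,0]]]}}

```text
clock: 13.85
tcp_pos: [0.4389, 0.0077, 0.177]
tcp_rot: [-2.377, -1.553, 0.271]
contact_force: [-0.0, 0.5, -2.4]
width: 0.0515
```

Emit:
{"name": "drive_tool", "arguments": {"steps": [[[0,0,0,-10,0,0,0],[0,0,0,-20,0,0,0],[0,0,0,-20,0,0,0],[0,0,0,-20,0,0,0]]]}}

```text
clock: 14.35
tcp_pos: [0.4395, 0.0076, 0.1769]
tcp_rot: [2.63, 1.718, 0.001]
contact_force: [0.6, 0.6, -2.1]
width: 0.0516
```

```bash
python3 -c "
from h import *
st();avg(12)"
```

```text
t 14.35 pos [0.4395 0.0076 0.1769] x-ang 66.29 tilt 0.05 F [ 0.62  0.6  -2.05] M [ 0.013 -0.032  0.013] Mtool [-0.024  0.025 -0.013] w 0.0516
avgF [ 0.319  0.023 -2.878] sd [0.53 0.57 0.55] Mtool [ 0.0228 -0.015   0.0185] sd [0.029 0.027 0.02 ]
```

Emit:
{"name": "drive_tool", "arguments": {"steps": [[[0,0,0,-10,0,0,0],[0,0,0,-20,0,0,0],[0,0,0,-20,0,0,0],[0,0,0,-20,0,0,0],[0,0,0,-20,0,0,0],[0,0,0,-20,0,0,0],[0,0,0,-10,0,0,0],[0,0,0,0,0,0,0],[0,0,0,0,0,0,0],[0,0,0,0,0,0,0]]]}}

```text
clock: 16.2
tcp_pos: [0.4391, 0.0073, 0.1752]
tcp_rot: [2.63, 1.716, 0.0]
contact_force: [-0.3, 0.1, -3.2]
width: 0.0518
```

```bash
python3 -c "
from h import *
st();avg(12)"
```

```text
t 16.2 pos [0.4391 0.0073 0.1752] x-ang 66.24 tilt 0.06 F [-0.28  0.1  -3.15] M [-0.054  0.006 -0.041] Mtool [-0.016 -0.052  0.041] w 0.0518
avgF [-0.004 -0.286 -2.844] sd [0.27 0.33 0.41] Mtool [ 0.0108  0.0068 -0.022 ] sd [0.028 0.024 0.03 ]
```

Case B weighs 2.86 N, which suggests the ball, but the levelled balance didn't shift. The ball may not stay at its end while the case levels, so I'll compare small held tilts, where it has to stay at the low end.

Emit:
{"name": "drive_tool", "arguments": {"steps": [[[0,0,0,10,0,0,0],[0,0,0,15,0,0,0],[0,0,0,15,0,0,0],[0,0,0,15,0,0,0],[0,0,0,15,0,0,0],[0,0,0,6,0,0,0],[0,0,0,6,0,0,0],[0,0,0,6,0,0,0]]]}}

```text
clock: 17.8
tcp_pos: [0.4395, 0.0076, 0.1767]
tcp_rot: [-2.556, -1.669, 0.086]
contact_force: [0.5, -0.7, -2.7]
width: 0.0511
```

```bash
python3 -c "
from h import *
st();avg(12)"
```

```text
t 17.8 pos [0.4395 0.0076 0.1767] x-ang 66.29 tilt 5.96 F [ 0.49 -0.68 -2.68] M [-0.011 -0.161  0.006] Mtool [-0.151  0.054 -0.011] w 0.0511
avgF [ 0.205 -0.189 -2.987] sd [0.55 0.38 0.44] Mtool [-0.1373 -0.0208  0.0005] sd [0.023 0.029 0.023]
```

Emit:
{"name": "drive_tool", "arguments": {"steps": [[[0,0,0,-10,0,0,0],[0,0,0,-20,0,0,0],[0,0,0,-21,0,0,0],[0,0,0,-21,0,0,0],[0,0,0,-21,0,0,0],[0,0,0,-21,0,0,0],[0,0,0,-12,0,0,0],[0,0,0,-12,0,0,0],[0,0,0,-12,0,0,0]]]}}

```text
clock: 19.52
tcp_pos: [0.4394, 0.0072, 0.1754]
tcp_rot: [2.556, 1.667, 0.088]
contact_force: [-0.9, -0.4, -2.1]
width: 0.0512
```

```bash
python3 -c "
from h import *
st();avg(12)"
```

```text
t 19.52 pos [0.4394 0.0072 0.1754] x-ang 66.23 tilt 6.08 F [-0.91 -0.38 -2.1 ] M [0.002 0.083 0.05 ] Mtool [ 0.077 -0.026 -0.053] w 0.0512
avgF [ 0.047 -0.074 -2.862] sd [0.48 0.51 0.37] Mtool [ 0.0837 -0.0095  0.0014] sd [0.063 0.026 0.017]
```

Emit:
{"name": "drive_tool", "arguments": {"steps": [[[0,0,0,8,0,0,0],[0,0,0,12,0,0,0]]]}}

```text
clock: 20.38
tcp_pos: [0.4399, 0.0072, 0.176]
tcp_rot: [-2.555, -1.667, 0.089]
contact_force: [0.9, 0.4, -2.4]
width: 0.0512
```

```bash
cat >> h.py <<'E'
def ser(n):
    m=[]
    for i in range(n):
        o=r.get_obs(); m.append(R.from_rotvec(o['tcp_rot']).inv().apply(o['moment'])[0]); optics.grab_frame('top')
    print('series Mx',np.round(m,3),'mean last',np.mean(m[-10:]).round(4))
E
python3 -c "
from h import *
ser(18)"
```

```text
series Mx [-0.339 -0.181 -0.363 -0.003 -0.248 -0.182  0.066 -0.341 -0.01  -0.23
 -0.014  0.022 -0.112 -0.198 -0.127 -0.219 -0.279 -0.206] mean last -0.1373
```

Emit:
{"name": "drive_tool", "arguments": {"steps": [[[0,0,0,-8,0,0,0],[0,0,0,-12,0,0,0]]]}}

```text
clock: 21.52
tcp_pos: [0.4385, 0.0076, 0.1756]
tcp_rot: [2.555, 1.667, 0.089]
contact_force: [-0.1, 0.7, -2.5]
width: 0.0514
```

```bash
python3 -c "
from h import *
ser(18);st()"
```

```text
series Mx [ 0.354  0.258  0.355  0.118 -0.018  0.313  0.184  0.085  0.261  0.041
  0.096  0.153  0.183  0.147  0.159  0.127  0.175  0.161] mean last 0.1501
t 22.43 pos [0.4391 0.0075 0.1758] x-ang 66.26 tilt 6.0 F [-0.2  -0.24 -2.82] M [0.069 0.164 0.02 ] Mtool [ 0.178 -0.001 -0.02 ] w 0.0513
```

Emit:
{"name": "drive_tool", "arguments": {"steps": [[[0,0,0,2,0,0,0],[0,0,0,4,0,0,0],[0,0,0,4,0,0,0],[0,0,0,4,0,0,0],[0,0,0,4,0,0,0],[0,0,0,4,0,0,0]]]}}

```text
clock: 23.18
tcp_pos: [0.439, 0.0075, 0.1759]
tcp_rot: [2.606, 1.701, 0.03]
contact_force: [0.1, 0.2, -3.0]
width: 0.0514
```

```bash
python3 -c "
from h import *
ser(12);st()"
```

```text
series Mx [ 0.058  0.026 -0.035 -0.124 -0.089 -0.1   -0.026  0.058  0.103  0.168
  0.134  0.107] mean last 0.0196
t 23.77 pos [0.4391 0.0074 0.1758] x-ang 66.26 tilt 2.0 F [ 0.47  0.58 -2.92] M [ 0.002 -0.001  0.03 ] Mtool [ 0.     0.003 -0.03 ] w 0.0515
```

Emit:
{"name": "drive_tool", "arguments": {"steps": [[[0,0,0,8,0,0,0],[0,0,0,12,0,0,0],[0,0,0,12,0,0,0],[0,0,0,12,0,0,0],[0,0,0,8,0,0,0],[0,0,0,4,0,0,0],[0,0,0,4,0,0,0],[0,0,0,4,0,0,0],[0,0,0,4,0,0,0]]]}}

```text
clock: 24.9
tcp_pos: [0.4395, 0.0073, 0.1758]
tcp_rot: [-2.606, -1.701, 0.03]
contact_force: [-0.3, -0.1, -2.1]
width: 0.0517
```

```bash
python3 -c "
from h import *
ser(12);st()"
```

```text
series Mx [-0.052 -0.145  0.126  0.151  0.009 -0.162 -0.09   0.084  0.153 -0.015
 -0.118 -0.117] mean last 0.0019
t 25.5 pos [0.4391 0.0074 0.1758] x-ang 66.26 tilt 2.0 F [-0.7  -0.51 -3.56] M [ 0.025  0.01  -0.046] Mtool [0.02  0.02  0.046] w 0.0512
```

Emit:
{"name": "drive_tool", "arguments": {"steps": [[[0,0,0,0,0,0,0],[0,0,0,0,0,0,0],[0,0,0,0,0,0,0],[0,0,0,0,0,0,0],[0,0,0,0,0,0,0],[0,0,0,0,0,0,0],[0,0,0,0,0,0,0]]]}}

```text
clock: 26.38
tcp_pos: [0.4391, 0.0075, 0.1758]
tcp_rot: [-2.606, -1.701, 0.03]
contact_force: [-0.6, 0.2, -3.0]
width: 0.0511
```

```bash
python3 -c "
from h import *
ser(10)"
```

```text
series Mx [-0.06  -0.137 -0.062  0.101  0.085 -0.066 -0.098 -0.121 -0.009  0.098] mean last -0.0269
```

Emit:
{"name": "drive_tool", "arguments": {"steps": [[[0,0,0,-2,0,0,0],[0,0,0,-4,0,0,0],[0,0,0,-4,0,0,0],[0,0,0,-4,0,0,0],[0,0,0,-4,0,0,0],[0,0,0,-4,0,0,0],[0,0,0,-4,0,0,0],[0,0,0,-4,0,0,0],[0,0,0,-4,0,0,0],[0,0,0,-4,0,0,0]]]}}

```text
clock: 28.12
tcp_pos: [0.4391, 0.0075, 0.1758]
tcp_rot: [2.606, 1.701, 0.03]
contact_force: [-1.0, -0.8, -3.2]
width: 0.0514
```

Emit:
{"name": "drive_tool", "arguments": {"steps": [[[0,0,0,0,0,0,0],[0,0,0,0,0,0,0],[0,0,0,0,0,0,0],[0,0,0,0,0,0,0],[0,0,0,0,0,0,0],[0,0,0,0,0,0,0],[0,0,0,0,0,0,0]]]}}

```text
clock: 29.0
tcp_pos: [0.4391, 0.0074, 0.1758]
tcp_rot: [2.606, 1.701, 0.03]
contact_force: [-0.5, -0.5, -2.5]
width: 0.051
```

```bash
python3 -c "
from h import *
ser(10);st()"
```

```text
series Mx [ 0.153  0.007  0.214 -0.083  0.107  0.1   -0.003  0.202 -0.051  0.119] mean last 0.0766
t 29.5 pos [0.4392 0.0075 0.1758] x-ang 66.26 tilt 2.0 F [ 0.34 -0.01 -3.59] M [ 0.049  0.144 -0.059] Mtool [ 0.151 -0.015  0.058] w 0.0512
```

Emit:
{"name": "drive_tool", "arguments": {"steps": [[[0,0,0,-9,0,0,0],[0,0,0,-18,0,0,0],[0,0,0,-18,0,0,0],[0,0,0,-18,0,0,0],[0,0,0,-18,0,0,0],[0,0,0,-18,0,0,0],[0,0,0,-18,0,0,0],[0,0,0,-16,0,0,0],[0,0,0,-14,0,0,0],[0,0,0,-12,0,0,0]]]}}

```text
clock: 30.75
tcp_pos: [0.4393, 0.0074, 0.1759]
tcp_rot: [2.455, 1.602, 0.196]
contact_force: [0.3, 1.3, -2.1]
width: 0.0513
```

Emit:
{"name": "drive_tool", "arguments": {"steps": [[[0,0,0,2,0,0,0],[0,0,0,4,0,0,0],[0,0,0,6,0,0,0],[0,0,0,8,0,0,0],[0,0,0,9,0,0,0],[0,0,0,10,0,0,0],[0,0,0,11,0,0,0],[0,0,0,11,0,0,0]]]}}

```text
clock: 31.75
tcp_pos: [0.4393, 0.0074, 0.1758]
tcp_rot: [2.594, 1.693, 0.044]
contact_force: [-0.4, 1.2, -2.7]
width: 0.0512
```

```bash
python3 -c "
from h import *
st();ser(10)"
```

```text
t 31.75 pos [0.4393 0.0074 0.1758] x-ang 66.26 tilt 2.99 F [-0.43  1.19 -2.73] M [0.038 0.049 0.006] Mtool [ 0.06   0.015 -0.005] w 0.0512
series Mx [ 0.06   0.162  0.179  0.171  0.189  0.209  0.091  0.008 -0.042 -0.104] mean last 0.0923
```

Emit:
{"name": "drive_tool", "arguments": {"steps": [[[0,0,0,9,0,0,0],[0,0,0,18,0,0,0],[0,0,0,21,0,0,0],[0,0,0,21,0,0,0],[0,0,0,21,0,0,0],[0,0,0,21,0,0,0],[0,0,0,21,0,0,0],[0,0,0,19,0,0,0],[0,0,0,17,0,0,0],[0,0,0,15,0,0,0]]]}}

```text
clock: 33.5
tcp_pos: [0.439, 0.0076, 0.1761]
tcp_rot: [-2.481, -1.62, 0.169]
contact_force: [-0.1, 0.3, -2.8]
width: 0.0511
```

Emit:
{"name": "drive_tool", "arguments": {"steps": [[[0,0,0,-2,0,0,0],[0,0,0,-4,0,0,0],[0,0,0,-6,0,0,0],[0,0,0,-8,0,0,0],[0,0,0,-9,0,0,0],[0,0,0,-10,0,0,0],[0,0,0,-10,0,0,0]]]}}

```text
clock: 34.38
tcp_pos: [0.4389, 0.0076, 0.1759]
tcp_rot: [-2.606, -1.701, 0.03]
contact_force: [0.3, 1.2, -2.0]
width: 0.0515
```

```bash
python3 -c "
from h import *
st();ser(10)"
```

```text
t 34.38 pos [0.4389 0.0076 0.1759] x-ang 66.27 tilt 2.0 F [ 0.33  1.22 -2.01] M [-0.054 -0.037  0.059] Mtool [-0.056 -0.036 -0.058] w 0.0515
series Mx [-0.056 -0.169 -0.146  0.004  0.11   0.008 -0.149 -0.101  0.097  0.092] mean last -0.031
```

B keeps producing moment disturbances up to 2 s after motion stops, where A was calm. It also weighs about 2.9 N, above the 2.45 N maximum for an empty case. I take B as the rattling case and will carry it over the tray, shaking once more there.

```bash
python3 -c "
from h import *
go('tray',.187,st())"
```

```text
t 34.88 pos [0.4392 0.0074 0.1758] x-ang 66.26 tilt 2.01 F [-1.77  0.29 -3.57] M [-0.088 -0.147  0.021] Mtool [-0.169 -0.022 -0.02 ] w 0.0512
tray shift mm [121.8 190.5 -17.9] turn [ -1.99  -0.36 -20.54]
```

Emit:
{"name": "drive_tool", "arguments": {"steps": [[[0,0,0,-2,0,0,0],[0,0.025,0,-2,0,0,0],[0,-0.025,0,-2,0,0,0],[0,0.025,0,-2,0,0,0],[0,-0.025,0,-2,0,0,0],[0,0,0,-2,0,0,0],[0,0,0,-2,0,0,0],[0,0,0,-2,0,0,0],[0,0,0,-2,0,0,0]]]}}

```text
clock: 36.0
tcp_pos: [0.4389, 0.0075, 0.1759]
tcp_rot: [-2.631, -1.717, 0.0]
contact_force: [-0.5, -0.8, -3.1]
width: 0.0515
```

```bash
python3 -c "
from h import *
ser(6);go('tray',.187,st())"
```

```text
series Mx [ 0.19  -0.099 -0.028  0.161  0.033 -0.012] mean last 0.0406
t 36.3 pos [0.4391 0.0075 0.1759] x-ang 66.27 tilt 0.0 F [ 0.63  1.13 -2.86] M [ 0.031 -0.013  0.065] Mtool [ 0.     0.034 -0.065] w 0.0513
tray shift mm [121.7 191.1 -11.1] turn [  0.     0.   -20.53]
```

After the lengthwise shake B rattles again, with a Mx spread of about ±0.12 Nm against the 0.03 noise. On to the tray.

Emit:
{"name": "drive_tool", "arguments": {"steps": [[[0.015,0.024,-0.011,0,0,-2.6,0],[0.03,0.048,-0.011,0,0,-5.1,0],[0.046,0.072,-0.011,0,0,-7.7,0],[0.061,0.096,-0.011,0,0,-10.3,0],[0.076,0.119,-0.011,0,0,-12.8,0],[0.091,0.143,-0.011,0,0,-15.4,0],[0.107,0.167,-0.011,0,0,-18,0],[0.122,0.191,-0.011,0,0,-20.5,0],[0.122,0.191,-0.011,0,0,-20.5,0],[0.122,0.191,-0.011,0,0,-20.5,0]]]}}

```text
clock: 37.55
tcp_pos: [0.6624, 0.0422, 0.1863]
tcp_rot: [-2.283, -2.157, 0.001]
contact_force: [-0.7, -0.4, -2.7]
width: 0.0513
```

Emit:
{"name": "drive_tool", "arguments": {"steps": [[[0,0,0,0,0,0,0],[0,0,0,0,0,0,0],[0,0,0,0,0,0,0],[0,0,0,0,0,0,0],[0,0,0,0,0,0,0],[0,0,0,0,0,0,0]]]}}

```text
clock: 38.3
tcp_pos: [0.6631, 0.0423, 0.1868]
tcp_rot: [-2.283, -2.158, -0.0]
contact_force: [0.3, -0.6, -2.8]
width: 0.0515
```

```bash
python3 -c "
from h import *
st(); q,d=grab('scene','f1s'); W=world('scene',d)
T0=W[130:240,290:400].reshape(-1,3); m=T0[(T0[:,2]>.15)&(T0[:,2]<.232)&(T0[:,0]>.55)]
print('case pts',len(m),m.min(0).round(3),m.max(0).round(3),np.median(m,0).round(3))
b=cv2.resize(q[70:250,200:450],None,fx=3,fy=3)
cv2.imwrite('pics/f1.png',cv2.convertScaleAbs(b[:,:,::-1],alpha=1.6)); ser(4)
w=np.load('pics/f1s.npy')"
```

```text
t 38.3 pos [0.6631 0.0423 0.1868] x-ang 86.76 tilt 0.0 F [ 0.31 -0.59 -2.82] M [-0.011  0.007 -0.007] Mtool [ 0.006 -0.011  0.007] w 0.0515
case pts 808 [0.627 0.003 0.18 ] [0.729 0.081 0.231] [0.696 0.04  0.223]Traceback (most recent call last):
  File "<string>", line 7, in <module>
    cv2.imwrite('pics/f1.png',cv2.convertScaleAbs(b[:,:,::-1],alpha=1.6)); ser(4)
                                                                           ~~~^^^
  File "h.py", line 28, in ser
    o=r.get_obs(); m.append(R.from_rotvec(o['tcp_rot']).inv().apply(o['moment'])[0]); optics.grab_frame('top')
                                                                                      ~~~~~~~~~~~~~~~~~^^^^^^^
ValueError: 200 camera calls are used up
```

View pics/f1.png

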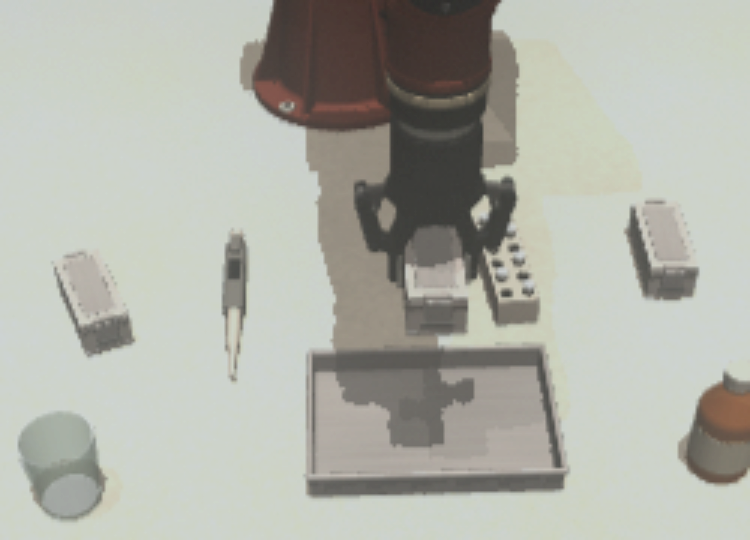

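```bash
python3 -c "
from h import *
st(); r.hand_in(); st()"
```

```text
t 38.5 pos [0.6631 0.0422 0.1868] x-ang 86.76 tilt 0.0 F [-0.6  -0.54 -2.76] M [-0.005  0.028 -0.018] Mtool [ 0.028 -0.007  0.018] w 0.0511
the job is handed in; nothing more can be done
the job is handed in; nothing more can be done
```

I handed in the job at about 38.5 s, with the middle case held level over the tray. I picked it as the one with the ball, and I'm fairly sure but not certain.

**What I did:** I rocked the left case (+y), found it silent, and set it back flat in its place. I then rocked and shook the middle case. I left the right case (-y) untouched, so the middle one was not checked against it.

| | Left case | Middle case |
|---|---|---|
| Weight measured | about 2.0 N | about 2.9 N (an empty case is at most 2.45 N) |
| After motion stopped | calm, only the usual 0.02–0.04 Nm noise | moment swings of about ±0.1–0.2 Nm, still there up to 2 s later at small tilts and again after the shake |
| Balance shift between ends when levelled | 0.017 Nm | 0.012 Nm |

**What disagreed:** The ball resting at one end and then the other should have shifted the balance by about 0.074 Nm. I never saw that in the middle case. Its steady-tilt averages were also mixed: one pair fitted a ball and the others fitted an empty case or neither. I put this down to the ball still rolling, and decided on the weight and the lasting rattle.

**Final checks:**
- **Position:** the tool is at (0.663, 0.042), which is the measured tray centre. Tilt is 0.0°, and the grip width is steady at 51 mm.
- **Height:** I work out the underside of the case to be about 15 cm above the tray rim.
- **Surroundings:** the last picture shows the other two cases lying flat, and the rack, pipette, beaker and bottle looking undisturbed. The tip box and timer were outside that crop.
- **Check that failed:** a last series of moment readings stopped because the camera calls had run out. It had no effect on the arm.

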